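Set up the still life around the jug and the candlestick

ROBOT

A 7-joint arm with a two-finger parallel gripper is mounted at the origin on the work surface. World frame = base frame: x ahead of the robot, y to its left, z up, the work surface at z = 0. Lengths are in mm, angles in rad, forces in N, time in s.
With the tool pointing down it reaches from about 400 to 850 mm from the base axis. Payload 4.4 kg.
Tool frame: the origin (TCP) lies at the very end of the fingers, on their centre line; the grasp point (between the pads) lies 19 mm behind it (env.pinch_z is the distance from the TCP to the grasp point, in mm); z points along the fingers, y is the line along which they close (so a half turn about z gives the same grasp; the last joint's range is limited). The gripper opens to 94 mm and grips with 3 to 60 N. Pads are 16 mm wide; open, the fingers measure 119 mm over their backs; the gripper's body (75 mm by 177 mm) begins 78 mm behind the grasp point.
Start: joints at [1.184, 0.628, 0.038, 1.517, -0.027, 0.996, -0.02], TCP at [204.991, -616.844, 205.478] pointing down, gripper open.
Joint ranges: [-3.06, 3.06], [-0.37, 2.12], [-1.25, 1.32], [0.18, 2.47], [-1.1, 4.24], [0.23, 1.98], [-2.94, 2.94]. Speed limits (rad/s): [2.57, 2.57, 3.14, 3.14, 3.14, 3.14, 3.14].

INTERFACE

Orientations are given as a unit quaternion [w, x, y, z].
In Python, from station import env gives the robot as it stands.
- The arm moves only by the shell command python3 -m pendant 'ROWS' [FORCE]. ROWS is rows parted by semicolons, their numbers by spaces, 1 to 8 of them, each of 7 numbers: the opening from 0.0 (shut) to 1.0 (fully open), then dx, dy, dz in mm, then a rotation vector rx, ry, rz in rad; each row is the pose to reach, as a shift and turn from the pose commanded when the command began, along the tool's axes at that moment; what a row does not reach only later rows make up. A row lasts 1/8 s, in which the tool goes at most 62.5 mm and 0.188 rad, less where a joint would pass 70% of its speed; a pose out of reach is approached as far as the arm can. The fingers move at their own pace and stop on an object; FORCE is the grip in N (left out, the last holds). Time passes only in rows, so rows that do not move let the fingers close. It prints the time, the measured TCP pose, the force, the opening and the grip force at its end.
- env.sense(): the state, without advancing time (a new reading comes with each control period).
- env.snapshot(name): name is "scene" or "top" or "wrist"; returns (picture, depth): 400x640x3 uint8, red, green, blue; 400x640 float32, mm along the optical axis (not along the pixel's ray), 0 where there is no reading.
- env.camera_info(name): a dict with "fx", "fy", "cx", "cy" (pixels), "R" (3x3) and "t" (3): a world point X has camera coordinates R X + t. Camera axes: x right, y down, z forward; pixel columns grow to the right and rows downward; lengths in mm; the calibration is good to about 2 mm. The wrist camera is an equidistant fisheye: a pixel r from the principal point sees the ray r / f radians off the axis. A picture is of the moment at which its call begins: read the wrist's pose just before it. camera_info takes no time and is no camera call; for the wrist camera it gives the pose at the moment of the call.
- env.hand_in(): hands the job in; it is judged then, once.
The state is a dict: "t": time; "joints": joint angles; "joint_vel": joint speeds; "joint_torque": joint torques, N m; "tcp_pos": TCP position; "tcp_rot": TCP orientation; "ft_force": force on the tool from outside, world axes, zero at the start; "wrist_torque": the same for the moment, N m; "width": opening from 0.0 (shut) to 1.0 (fully open); "gripper_force": force on a finger pad.
Only numpy, scipy, OpenCV 4.12 (cv2) and the standard library are available. Lean on these libraries where they do the work, as an engineer would, in place of code of your own. Each camera call takes 0.05 s, during which the arm holds its last target. There are 200 camera calls.

TASK

Set up the still life on the plywood board, whose front is the side nearer to you: stand the bottle midway between the jug and the candlestick, in line with them, and lay the wooden box straight in front of the jug, end-on (its long sides running from front to back of the board), with about three centimetres of clear space between them. Stand the pear upright on the middle of the box's lid, and the cup straight in front of the candlestick, again about three centimetres clear of it. Set each thing down gently without dropping it, leave the jug and the candlestick standing where they are, and do not disturb the dish and the jar of brushes.

Things in the scene. Friction and masses are not known exactly. Their poses are not given: they have to be found in the camera images.
- board: Fixed flat plywood board on the table, 280 x 340 mm and 18 mm thick. Origin: centre of its underside (on the table, z = 0). Its x axis runs across the 280 mm and points to the back (away from the robot), its y axis along the 340 mm to the left, z up; the front edge is at x = -140 mm. It lies turned by up to about 15 degrees.
- jug: Terracotta jug, loose, 1.1 kg, standing on the rear half of the board, to the left or to the right: round, largest diameter 90 mm (at 55 mm above its foot), 150 mm tall, foot 60 mm across, rim 68 mm across, a small spout to the front and a handle to the back that reaches 77 mm from the axis. Origin: centre of its foot; axes parallel to the board's.
- candlestick: Brass candlestick with an unlit white candle, loose, 0.8 kg, standing on the rear half of the board beside the jug, axes about 200 mm apart: round foot of 84 mm diameter, drip pan of 42 mm diameter at 86 mm height, candle of 20 mm diameter, 161 mm tall in all. Origin: centre of its foot; axes parallel to the board's.
- bottle: Closed amber glass oil bottle with paper label and black cap, standing upright on the table, about 0.3 kg: round, body diameter 52 mm from the foot up to 80 mm height, narrower above, 140 mm tall. Origin: centre of its foot, z up.
- box: Small closed wooden box with a brass clasp on one end, lying on the table lid up, about 0.2 kg: 84 mm long (its x axis, clasp at the -x end), 56 mm wide (y), 42 mm high (z up), flat lid. Origin: centre of its underside. It does not matter which end points to the front.
- pear: Green-yellow pear standing upright on its flat base (32 mm across), about 0.15 kg: largest diameter 60 mm at 27 mm height, 77 mm tall without its thin stem. Origin: centre of its base, z up along the core.
- cup: White ceramic cup without handle, standing open side up on the table, about 0.16 kg: round, rim diameter 62 mm, tapering to a foot of 50 mm, 65 mm tall, walls 4 mm. Origin: centre of its foot, z up.
- dish: Bystander: small red glazed dish, 104 mm across and 26 mm tall, loose on the table beyond the work. Origin: centre of its foot.
- brush_jar: Bystander: glass jar of 66 mm diameter and 84 mm height with four paint brushes standing in it (175 mm tall in all), loose on the table beyond the work. Origin: centre of its foot.
There are look-alikes about, which are no part of the job. What is shaped like the box but black or turquoise is not meant.

How it is judged:
By the outcome, as a careful person would: the job done as asked, in the order asked, and still so for the second after the job is handed in, with the robot touching nothing.
It also fails if it takes over 136 s, if anything falls off the work surface, if the arm or the gripper's body presses on something with over 40 N, if the wrist force passes 120 N, or if a joint passes its speed limit or range.

## Working session

There is one attempt and no reset: what is moved stays moved. The work goes in short steps, Python scripts to look and compute and a shell command to move; the robot and the scene stay as the last step left them, time stands still between calls to the robot, and variables do not carry over. Pictures are saved under pics/ and viewed, at most 14 in all, crops included, and the job is handed in when it is done.

```bash
ls; mkdir -p pics; python3 - <<'E'
from station import env
import cv2,numpy as np
for n in ("scene","top"):
    im,d=env.snapshot(n); cv2.imwrite(f"pics/{n}0.png",im[:,:,::-1]); np.savez(f"{n}0.npz",im=im,d=d)
    c=env.camera_info(n); print(n,c["fx"],c["cx"],c["cy"],np.round(c["R"],3).tolist(),np.round(c["t"],1))
s=env.sense(); print(s["t"],s["tcp_pos"],s["tcp_rot"],s["width"],env.pinch_z)
E
```

```text
pics
scene 510.21293040691114 324.63431015404916 200.9634584793712 [[0.468, 0.884, 0.002], [0.766, -0.404, -0.5], [-0.441, 0.235, -0.866]] [-217.5 -368.5 1663.3]
top 446.9546768665713 319.7740344419705 200.5145222294489 [[0.002, -1.0, -0.004], [-0.986, -0.001, -0.166], [0.166, 0.005, -0.986]] [ -50.9  519.8 1311.7]
0.1 [ 204.80552314 -616.27673424  204.67032432] [-8.29276041e-04  9.87165965e-01  1.59695491e-01 -1.39579391e-04] 1.000468324765266 18.8
```

View pics/scene0.png

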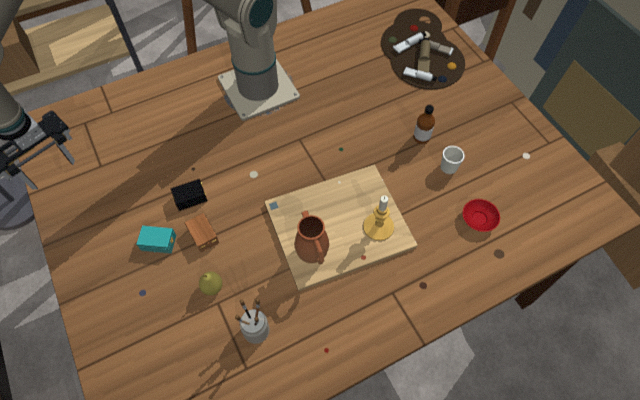

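View pics/top0.png

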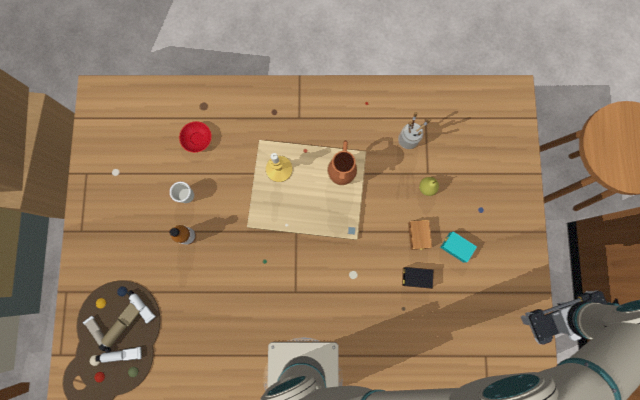

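The top view shows the jug at (342,168), candlestick (279,168), bottle (181,234), cup (180,192), pear (429,186), dish (195,137) and brush jar (411,134). Things that could be taken for the box:
- wooden box at (420,234)
- black one at (418,278)
- turquoise one at (459,247)

I choose the wooden one and check it in a crop.

```bash
cat > h.py <<'E'
from station import env
import cv2,numpy as np
def cloud(n,im,d):
    c=env.camera_info(n); v,u=np.indices(d.shape)
    P=np.stack([(u-c["cx"])/c["fx"]*d,(v-c["cy"])/c["fy"]*d,d],-1)
    W=(P-np.array(c["t"]))@np.array(c["R"]); W[d<=0]=np.nan
    return W
def ray(n,u,v,z):
    c=env.camera_info(n);R=np.array(c["R"]);o=-R.T@np.array(c["t"])
    w=R.T@np.array([(u-c["cx"])/c["fx"],(v-c["cy"])/c["fy"],1]); return o+w*(z-o[2])/w[2]
def pts(W,zlo,zhi,cx,cy,r):
    m=(W[...,2]>zlo)&(W[...,2]<zhi)&(np.hypot(W[...,0]-cx,W[...,1]-cy)<r); return W[m]
def circ(p,r=None):
    A=np.c_[2*p[:,:2],np.ones(len(p))]; s=np.linalg.lstsq(A,(p[:,:2]**2).sum(1),rcond=None)[0]
    return np.r_[s[:2],np.sqrt(s[2]+s[0]**2+s[1]**2)]
def rect(p):
    (c,s,a)=cv2.minAreaRect(p[:,:2].astype(np.float32)); return np.round([*c,*s,a],1)
E
python3 - <<'E'
from h import *
A={n:np.load(f"{n}0.npz") for n in("scene","top")}
guess=dict(board=(310,187),jug=(342,168),cand=(279,168),bottle=(185,234),box=(420,234),pear=(429,186),cup=(181,192),dish=(195,137),bj=(411,134))
bands=dict(jug=[(140,156),(45,65)],cand=[(150,170),(80,92),(19,35)],bottle=[(134,146),(30,75)],box=[(36,48)],pear=[(20,34),(66,80)],cup=[(58,68),(20,50)],dish=[(15,30)],bj=[(75,88)])
for n in A:
    W=cloud(n,A[n]["im"],A[n]["d"]); 
    if n=="top": G={k:W[g[1],g[0],:2] for k,g in guess.items()}
    t=W[(W[...,0]>200)&(W[...,0]<800)&(abs(W[...,1])<600)&(W[...,2]<10)]; print(n,"table z",np.median(t[:,2]))
    for k,bs in bands.items():
        for b in bs:
            p=pts(W,*b,*G[k],65)
            if len(p)>5: print(n,k,b,len(p),"mean",np.round(p.mean(0),1),"mid",np.round((p.min(0)+p.max(0))/2,1),"ext",np.round(np.ptp(p,axis=0),1),"circ",np.round(circ(p),1))
    p=pts(W,36,48,*G["box"],60); print("box rect",rect(p))
    p=pts(W,12,24,*G["board"],240); print("board rect",len(p),rect(p))
T=A["top"]["im"][205:305,380:500,::-1]; S=A["scene"]["im"][170:270,120:240,::-1]
cv2.imwrite("pics/crop.png",np.hstack([cv2.resize(T,None,fx=3.2,fy=3.2),cv2.resize(S,None,fx=3.2,fy=3.2)]))
E
```

```text
scene table z 1.0326535919358029Traceback (most recent call last):
  File "<stdin>", line 11, in <module>
NameError: name 'G' is not defined
```

```bash
cat > m.py <<'E'
from h import *
A={n:np.load(f"{n}0.npz") for n in("top","scene")}
guess=dict(board=(310,187),jug=(342,168),cand=(279,168),bottle=(185,234),box=(420,234),pear=(429,186),cup=(181,192),dish=(195,137),bj=(411,134))
bands=dict(jug=[(140,156),(45,65)],cand=[(150,170),(80,92),(19,35)],bottle=[(134,146),(30,75)],box=[(36,48)],pear=[(20,34),(66,80)],cup=[(58,68),(20,50)],dish=[(15,30)],bj=[(75,88)])
for n in A:
    W=cloud(n,A[n]["im"],A[n]["d"]); 
    if n=="top": G={k:W[g[1],g[0],:2] for k,g in guess.items()}
    t=W[(W[...,0]>200)&(W[...,0]<800)&(abs(W[...,1])<600)&(W[...,2]<10)]; print(n,"table z",np.median(t[:,2]))
    for k,bs in bands.items():
        for b in bs:
            p=pts(W,*b,*G[k],65)
            if len(p)>5: print(n,k,b,len(p),"mean",np.round(p.mean(0),1),"mid",np.round((p.min(0)+p.max(0))/2,1),"ext",np.round(np.ptp(p,axis=0),1),"circ",np.round(circ(p),1))
    p=pts(W,36,48,*G["box"],60); print("box rect",rect(p))
    p=pts(W,12,24,*G["board"],240); print("board rect",len(p),rect(p))
E
python3 m.py; python3 - <<'E'
from h import *
A={n:np.load(f"{n}0.npz") for n in("top","scene")}
T=A["top"]["im"][205:305,380:500,::-1]; S=A["scene"]["im"][170:270,120:240,::-1]
cv2.imwrite("pics/crop.png",np.hstack([cv2.resize(T,None,fx=3.2,fy=3.2),cv2.resize(S,None,fx=3.2,fy=3.2)]))
E
```

```text
top table z -0.7358958598528418
top jug (45, 65) 7 mean [ 571.5 -101.2   58. ] mid [ 573.1 -105.    57. ] ext [13.  42.1 15.6] circ [ 612.5 -116.7   45.9]
top cand (150, 170) 35 mean [622.5  77.8 164.5] mid [624.5  79.2 160.4] ext [18.8 19.5 19. ] circ [624.3  79.1   8. ]
top cand (19, 35) 523 mean [611.5  73.1  25. ] mid [614.4  72.3  27. ] ext [128.3 127.7  16. ] circ [615.3  73.8  41.2]
top bottle (134, 146) 59 mean [415.7 358.1 139. ] mid [415.8 357.8 139.1] ext [20.2 24.9  9.4] circ [415.6 358.    8.6]
top bottle (30, 75) 86 mean [410.3 338.8  52.9] mid [414.5 345.5  52.4] ext [49.7 29.3 43.9] circ [415.8 358.3  25.7]
top box (36, 48) 513 mean [ 418.5 -351.6   41.3] mid [ 419.2 -351.1   41.9] ext [84.9 60.9 11.7] circ [ 418.9 -351.5   29.6]
top pear (20, 34) 35 mean [ 556.1 -369.7   29.1] mid [ 568.  -378.9   27. ] ext [57.6 49.  13.4] circ [ 569.  -384.9   29.1]
top pear (66, 80) 59 mean [ 567.6 -383.2   71.4] mid [ 567.8 -384.4   71.8] ext [27.9 26.7 11.5] circ [ 568.1 -383.6    9.8]
top cup (58, 68) 92 mean [544.2 373.7  63.1] mid [543.3 370.8  63. ] ext [58.9 59.7  9.9] circ
[... 1502 characters left out ...]
e pear (66, 80) 93 mean [ 571.1 -384.    72.6] mid [ 570.6 -384.2   73. ] ext [33.2 27.7 13.6] circ [ 569.7 -384.2   10.1]
scene cup (58, 68) 109 mean [544.4 372.6  63.4] mid [546.2 370.6  62.9] ext [60.1 64.7  9.8] circ [545.4 370.7  28.4]
scene cup (20, 50) 204 mean [543.3 373.1  35.1] mid [545.9 371.1  35.1] ext [55.8 57.8 29.7] circ [545.8 370.8  26.1]
scene dish (15, 30) 470 mean [723.6 353.2  21.9] mid [727.9 345.7  22.5] ext [101.6 102.2  15. ] circ [727.8 346.   43.7]
scene bj (75, 88) 361 mean [ 729.6 -330.7   83.8] mid [ 727.1 -330.9   81.5] ext [55.7 56.3 12.9] circ [ 727.8 -330.    20.7]
box rect [ 418.7 -351.4   88.7   56.     4.2]
board rect 8867 [562.9  -8.1 341.5 285.   83.7]
```

View pics/crop.png

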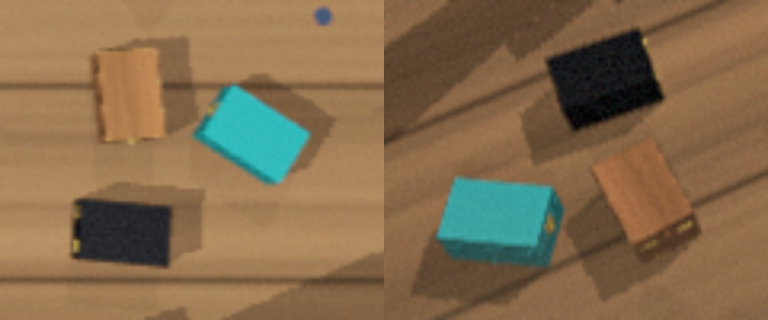

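The crop confirms it: the brown box with brass at its near end is the wooden one. The black and turquoise ones are the look-alikes. The jug and candlestick stand on the board, so I refit them 18 mm higher and compute the targets.

```bash
cat > go.py <<'E'
# usage: go.py x y z yaw_deg  -> tool-frame shift and turn from the present pose (TCP target; yaw = direction of tool y, mod 180 choice left to caller)
import sys,numpy as np
from station import env
from scipy.spatial.transform import Rotation as Ro
x,y,z,a=map(float,sys.argv[1:5]); s=env.sense(); w,i,j,k=s["tcp_rot"]; R=Ro.from_quat([i,j,k,w]).as_matrix()
a=np.radians(a); Y=np.array([np.cos(a),np.sin(a),0]); Z=np.array([0,0,-1.]); T=np.c_[np.cross(Y,Z),Y,Z]
print("now",np.round(s["tcp_pos"],1),"d",np.round(R.T@(np.array([x,y,z])-s["tcp_pos"]),1),"rv",np.round(Ro.from_matrix(R.T@T).as_rotvec(),3),"w",round(s["width"],3),"q",np.round(s["joints"],2))
E
python3 - <<'E'
from h import *
A={n:np.load(f"{n}0.npz") for n in("top","scene")}
for n in A:
    W=cloud(n,A[n]["im"],A[n]["d"]); im=A[n]["im"].astype(int)
    for k,g,b,r in (("jug",(613,-117),(162,174),52),("jug",(613,-117),(60,86),58),("cand",(625,79),(145,176),20),("cand",(625,79),(20,26),41),("cand",(625,79),(98,112),30)):
        m=(W[...,2]>b[0])&(W[...,2]<b[1])&(np.hypot(W[...,0]-g[0],W[...,1]-g[1])<r)
        p=W[m]
        if len(p)>5: print(n,k,b,len(p),"mid",np.round((p.min(0)+p.max(0))/2,1),"ext",np.round(np.ptp(p,axis=0),1),"circ",np.round(circ(p),1))
    # yellow foot by colour onto plane z~22
    hsv=cv2.cvtColor(A[n]["im"],cv2.COLOR_RGB2HSV)
    m=(hsv[...,1]>150)&(hsv[...,0]>18)&(hsv[...,0]<32)&(np.hypot(W[...,0]-625,W[...,1]-79)<60)&(W[...,2]<38)
    p=W[m]; print(n,"foot",len(p),np.round((p.min(0)+p.max(0))/2,1),np.round(np.ptp(p,axis=0),1),cv2.minEnclosingCircle(p[:,:2].astype(np.float32)))
    # top-of-jug red mask rim
    m=(hsv[...,0]<12)&(hsv[...,1]>110)&(W[...,2]>155)&(np.hypot(W[...,0]-613,W[...,1]+117)<90); p=W[m]
    print(n,"jug top",len(p),np.round(p.min(0),1),np.round(p.max(0),1))
E
python3 go.py 416.5 358.5 200 -6.3
```

```text
top jug (162, 174) 448 mid [ 601.9 -115.5  167.7] ext [78.7 61.9 11.2] circ [ 604.7 -115.1   24.7]
top jug (60, 86) 66 mid [ 594.4 -115.1   72.9] ext [59.7 86.8 25.8] circ [ 609.9 -115.5   44.1]
top cand (145, 176) 52 mid [624.5  79.2 161. ] ext [18.8 19.5 27.8] circ [624.2  78.7   7.6]
top cand (20, 26) 121 mid [625.   78.7  23.1] ext [80.2 78.3  5.8] circ [625.3  79.1  36.7]
top cand (98, 112) 75 mid [625.6  79.7 105.6] ext [39.9 38.3 11.6] circ [625.6  79.5  17.5]
top foot 1 [627.1  51.7  31.4] [0. 0. 0.] ((627.1241455078125, 51.678314208984375), 9.999999747378752e-05)
top jug top 438 [ 562.5 -146.4  155.7] [668.7 -84.5 175.3]
scene jug (162, 174) 571 mid [ 612.3 -115.6  168.1] ext [98.8 65.2 11.8] circ [ 607.6 -115.2   25.3]
scene jug (60, 86) 128 mid [ 623.7 -116.9   73.7] ext [80.3 86.8 24.6] circ [ 610.9 -115.3   42.8]
scene cand (145, 176) 83 mid [627.   79.  160.8] ext [21.2 18.9 30.1] circ [626.7  78.6   7.9]
scene cand (20, 26) 64 mid [624.7  78.3  23.2] ext [79.2 79.7  5.6] circ [624.4  79.4  37.6]
scene cand (98, 112) 92 mid [625.7  79.  106.4] ext [39.7 40.2 10.4] circ [625.7  79.4  17.5]
scene foot 12 [635.9  76.8  29.4] [58.  76.1  9.9] ((633.2984619140625, 76.80999755859375), 38.043087005615234)
scene jug top 509 [ 564.  -148.2  155.3] [674.8 -83.8 175.2]
now [ 204.8 -616.3  204.7] d [ 508.2 -858.3    6.1] rv [-2.00e-03 -1.00e-03 -1.14e+00] w 1.0 q [ 1.18  0.63  0.04  1.52 -0.03  1.   -0.02]
```

Targets (jug at 610,−115; candlestick at 626,79; board yaw −6.3°):
- bottle: (618, −18)
- box: (493, −102.5)
- cup: (525, 90)

First I move to the bottle by way of a high waypoint.

```bash
R="1 455 -340 -130 0 0 -1.14"; python3 -m pendant '1 57 -42 -30 0 0 -0.14; 1 114 -85 -60 0 0 -0.28; 1 171 -127 -90 0 0 -0.43; 1 228 -170 -120 0 0 -0.57; 1 285 -212 -120 0 0 -0.71; 1 342 -255 -120 0 0 -0.86; 1 399 -297 -120 0 0 -1.0; 1 455 -340 -120 0 0 -1.14' 25; python3 go.py 416.5 358.5 220 -6.3
```

```text
t: 1.1
tcp_pos: [479.8, -222.3, 323.5]
tcp_rot: [0.0, 0.743, 0.669, -0.0]
ft_force: [1.4, -0.6, 0.1]
width: 1.002
gripper_force: 0.0
now [ 479.8 -222.3  323.5] d [ 570.9 -124.2  103.3] rv [0.    0.    0.004] w 1.002 q [ 0.63  0.35 -0.34  1.68  0.13  1.14  0.14]
```

```bash
python3 -m pendant '1 60 -10 0 0 0 0; 1 120 -20 0 0 0 0; 1 180 -35 0 0 0 0; 1 240 -50 20 0 0 0; 1 300 -65 40 0 0 0; 1 360 -80 60 0 0 0; 1 420 -90 80 0 0 0; 1 480 -105 100 0 0 0'; python3 -m pendant '1 60 -10 0 0 0 0; 1 90 -19 0 0 0 0; 1 90 -19 0 0 0 0'; python3 go.py 416.5 358.5 180 -6.3
```

```text
t: 2.1
tcp_pos: [428.6, 255.3, 226.2]
tcp_rot: [0.0, 0.745, 0.667, -0.0]
ft_force: [1.0, -0.2, -0.2]
width: 0.999
gripper_force: 0.0
t: 2.48
tcp_pos: [418.2, 348.1, 226.5]
tcp_rot: [-0.001, 0.743, 0.669, -0.0]
ft_force: [0.1, -0.5, 0.5]
width: 0.998
gripper_force: 0.0
now [418.2 348.1 226.5] d [10.1 -2.7 46.5] rv [-0.001 -0.001  0.005] w 0.998 q [-0.41  0.49 -0.5   1.78  0.28  0.94 -1.13]
```

```bash
python3 -m pendant '1 10 -3 45 0 0 0; 1 10 -3 45 0 0 0; 1 10 -3 45 0 0 0'; python3 go.py 416.5 358.5 49 -6.3; python3 - <<'E'
from h import *
im,_=env.snapshot("wrist"); cv2.imwrite("pics/w1.png",im[:,:,::-1])
E
```

```text
t: 2.85
tcp_pos: [418.7, 354.6, 182.8]
tcp_rot: [0.0, 0.745, 0.667, 0.0]
ft_force: [0.5, 0.8, -0.6]
width: 1.001
gripper_force: 0.0
now [418.7 354.6 182.8] d [  3.7  -2.7 133.8] rv [ 0.001  0.    -0.001] w 1.001 q [-0.44  0.55 -0.47  1.82  0.32  0.85 -1.18]
```

View pics/w1.png

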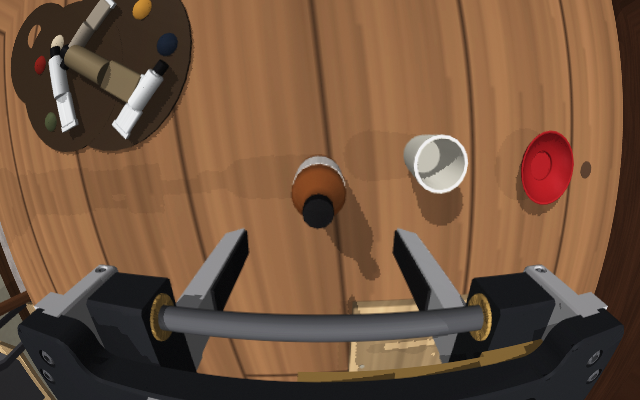

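The wrist view shows the bottle's cap at (318,210), centred between the fingertips at (247,232) and (397,232). I descend.

```bash
python3 -m pendant '1 4 -2 45 0 0 0; 1 4 -2 90 0 0 0; 1 4 -2 120 0 0 0; 1 4 -2 134 0 0 0; 1 4 -2 134 0 0 0; 0 4 -2 134 0 0 0; 0 4 -2 134 0 0 0; 0 4 -2 134 0 0 0' 25; python3 go.py 416.5 358.5 49 -6.3
```

```text
t: 3.9
tcp_pos: [416.8, 360.1, 48.7]
tcp_rot: [0.0, 0.745, 0.667, 0.001]
ft_force: [-0.1, 0.1, -0.5]
width: 0.716
gripper_force: 0.0
now [416.8 360.1  48.7] d [-1.6 -0.1 -0.3] rv [ 0.001 -0.001 -0.   ] w 0.716 q [-0.53  0.74 -0.36  1.92  0.46  0.57 -1.31]
```

```bash
python3 -m pendant '0 0 0 0 0 0 0; 0 0 0 0 0 0 0; 0 0 0 0 0 0 0; 0 0 0 0 0 0 0; 0 0 0 0 0 0 0'; python3 -m pendant '0 0 0 -15 0 0 0; 0 0 0 -60 0 0 0; 0 0 0 -110 0 0 0; 0 0 0 -160 0 0 0; 0 0 0 -200 0 0 0; 0 0 0 -200 0 0 0'; python3 go.py 618 -18.2 120 -6.3
```

```text
t: 4.53
tcp_pos: [416.7, 359.9, 48.2]
tcp_rot: [0.0, 0.745, 0.667, 0.0]
ft_force: [1.1, -0.3, 3.5]
width: 0.544
gripper_force: 25.0
t: 5.28
tcp_pos: [416.8, 361.2, 250.9]
tcp_rot: [-0.0, 0.745, 0.667, 0.003]
ft_force: [-0.3, 0.7, -5.1]
width: 0.548
gripper_force: 25.0
now [416.8 361.2 250.9] d [-355.6  241.1  130.1] rv [ 0.003 -0.004  0.   ] w 0.548 q [-0.42  0.47 -0.52  1.73  0.27  1.   -1.14]
```

```bash
python3 -m pendant '0 -25 17 0 0 0 0; 0 -70 48 0 0 0 0; 0 -120 82 0 0 0 0; 0 -170 116 0 0 0 0; 0 -220 150 0 0 0 0; 0 -270 184 0 0 0 0; 0 -310 212 0 0 0 0; 0 -340 230 0 0 0 0'; python3 -m pendant '0 -12 9 0 0 0 0; 0 -16 12 0 0 0 0; 0 -16 12 0 0 0 0; 0 -16 12 0 0 0 0'; python3 go.py 618 -18.2 69 -6.3
```

```text
t: 6.28
tcp_pos: [606.6, -6.4, 245.1]
tcp_rot: [-0.001, 0.746, 0.666, -0.002]
ft_force: [0.2, 0.2, -3.6]
width: 0.548
gripper_force: 25.0
t: 6.78
tcp_pos: [617.3, -18.6, 248.1]
tcp_rot: [-0.0, 0.744, 0.668, 0.0]
ft_force: [0.4, -0.0, -4.4]
width: 0.549
gripper_force: 25.0
now [617.3 -18.6 248.1] d [  0.3   0.8 179.1] rv [-0.    -0.001  0.003] w 0.549 q [ 0.27  0.57 -0.46  1.55  0.27  1.08 -0.37]
```

```bash
python3 -m pendant '0 2 1 30 0 0 0; 0 2 1 75 0 0 0; 0 2 1 120 0 0 0; 0 2 1 155 0 0 0; 0 2 1 170 0 0 0; 0 2 1 174 0 0 0; 0 2 1 174 0 0 0; 0 2 1 174 0 0 0'; python3 go.py 618 -16.8 66 -6.3
```

```text
t: 7.78
tcp_pos: [620.1, -18.6, 75.4]
tcp_rot: [0.001, 0.745, 0.667, 0.001]
ft_force: [0.1, -0.4, -3.6]
width: 0.548
gripper_force: 25.0
now [620.1 -18.6  75.4] d [ 1.6 -2.3  9.4] rv [ 0.003 -0.    -0.   ] w 0.548 q [ 0.21  0.77 -0.38  1.71  0.39  0.74 -0.47]
```

```bash
python3 -m pendant '0 2 -2 3 0 0 0; 0 2 -2 5 0 0 0; 0 2 -2 7 0 0 0; 0 2 -2 8 0 0 0; 0 2 -2 8 0 0 0; 0 2 -2 8 0 0 0'; python3 go.py 618 -16.8 66 -6.3
```

```text
t: 8.52
tcp_pos: [617.2, -16.6, 66.2]
tcp_rot: [0.0, 0.745, 0.667, -0.0]
ft_force: [-0.4, 0.8, -0.1]
width: 0.55
gripper_force: 25.0
now [617.2 -16.6  66.2] d [-0.1  0.8  0.2] rv [ 0.  0. -0.] w 0.55 q [ 0.21  0.78 -0.37  1.72  0.4   0.72 -0.48]
```

```bash
python3 -m pendant '0 0 0 0.5 0 0 0; 0.6 0 0 0.5 0 0 0; 0.7 0 0 0.5 0 0 0; 0.85 0 0 0.5 0 0 0; 1 0 0 0 0 0 0; 1 0 0 0 0 0 0; 1 0 0 -15 0 0 0; 1 0 0 -50 0 0 0' 15; python3 -m pendant '1 0 0 -50 0 0 0; 1 0 0 -110 0 0 0; 1 0 0 -170 0 0 0; 1 0 0 -210 0 0 0; 1 0 0 -210 0 0 0'; python3 go.py 419 -351.5 220 -86.1
```

```text
t: 9.52
tcp_pos: [616.2, -16.6, 116.0]
tcp_rot: [-0.001, 0.745, 0.667, -0.001]
ft_force: [-0.1, 0.2, 1.6]
width: 0.999
gripper_force: 0.0
t: 10.15
tcp_pos: [619.1, -15.9, 330.9]
tcp_rot: [0.003, 0.745, 0.667, 0.003]
ft_force: [0.9, -0.1, 0.6]
width: 1.002
gripper_force: 0.0
now [619.1 -15.9 330.9] d [-355.7 -163.   109.1] rv [ 0.006 -0.007  1.393] w 1.002 q [ 0.27  0.51 -0.48  1.43  0.24  1.26 -0.34]
```

```bash
python3 -m pendant '1 -45 -20 0 0 0 0.17; 1 -90 -40 0 0 0 0.35; 1 -135 -60 0 0 0 0.52; 1 -180 -82 0 0 0 0.7; 1 -225 -105 0 0 0 0.87; 1 -270 -125 35 0 0 1.04; 1 -315 -145 70 0 0 1.22; 1 -356 -163 105 0 0 1.393'; python3 -m pendant '1 0 0 0 0 0 0; 1 0 0 0 0 0 0; 1 0 0 0 0 0 0'; python3 go.py 419 -351.5 120 -86.1
```

```text
t: 11.15
tcp_pos: [414.3, -353.5, 219.6]
tcp_rot: [-0.0, 1.0, 0.031, -0.0]
ft_force: [0.7, -0.2, -0.4]
width: 1.003
gripper_force: 0.0
t: 11.52
tcp_pos: [417.6, -351.3, 221.8]
tcp_rot: [0.0, 0.999, 0.035, 0.001]
ft_force: [-0.2, 0.1, 0.5]
width: 1.001
gripper_force: 0.0
now [ 417.6 -351.3  221.8] d [  1.2   0.3 101.8] rv [ 0.    -0.002  0.003] w 1.001 q [ 0.71  0.46 -0.09  1.79  0.05  0.89 -0.9 ]
```

```bash
python3 -m pendant '1 1 0 50 0 0 0; 1 1 0 100 0 0 0; 1 1 0 100 0 0 0; 1 1 0 100 0 0 0'; python3 go.py 419 -351.5 8 -86.1; python3 - <<'E'
from h import *
im,_=env.snapshot("wrist"); cv2.imwrite("pics/w2.png",im[:,:,::-1])
E
```

```text
t: 12.02
tcp_pos: [418.7, -352.7, 122.8]
tcp_rot: [0.001, 0.999, 0.035, 0.001]
ft_force: [1.0, 1.0, 0.6]
width: 1.001
gripper_force: 0.0
now [ 418.7 -352.7  122.8] d [ 1.000e-01 -1.400e+00  1.148e+02] rv [ 0.002 -0.002  0.001] w 1.001 q [ 0.7   0.59 -0.08  1.89  0.07  0.66 -0.92]
```

View pics/w2.png

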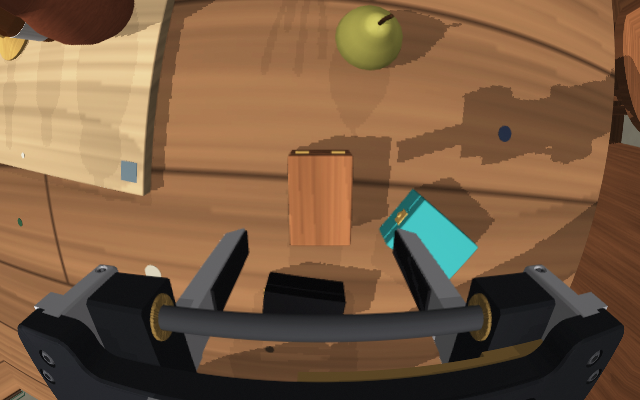

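The box (288–352, 150–245) sits squarely between the fingers. The turquoise corner at (382,235) is close to the right finger, so I narrow the opening to 0.8 before descending and check the clearance.

```bash
python3 - <<'E'
from h import *
for n in("top","scene"):
    A=np.load(f"{n}0.npz");W=cloud(n,A["im"],A["d"]);h=cv2.cvtColor(A["im"],cv2.COLOR_RGB2HSV)
    p=W[(h[...,0]>80)&(h[...,0]<100)&(h[...,1]>120)&(W[...,2]>-5)&(W[...,2]<60)&(abs(W[...,0]-400)<100)&(W[...,1]<-380)&(W[...,1]>-560)]
    i=p[:,1].argmax(); print(n,np.round(p[i],1),"in finger strip:",np.round(p[abs(p[:,0]-417)<13][:,1].max(),1))
E
python3 -m pendant '0.8 0 -1 40 0 0 0; 0.8 0 -1 60 0 0 0; 0.8 0 -1 60 0 0 0; 0.8 0 -1 60 0 0 0; 0.8 0 -1 60 0 0 0'; python3 go.py 419 -351.5 8 -86.1
```

```text
top [ 383.7 -417.1   32.7] in finger strip: -434.0
scene [ 384.2 -417.9   39.8] in finger strip: -431.4
t: 12.7
tcp_pos: [418.1, -352.2, 62.5]
tcp_rot: [0.001, 0.999, 0.034, 0.001]
ft_force: [-0.0, 0.2, 0.8]
width: 0.799
gripper_force: 0.0
now [ 418.1 -352.2   62.5] d [ 0.9 -0.7 54.5] rv [ 0.002 -0.002 -0.   ] w 0.799 q [ 0.69  0.69 -0.06  1.93  0.08  0.52 -0.93]
```

Twenty mm clear. I go down and grip.

```bash
python3 -m pendant '0.8 1 -1 30 0 0 0; 0.8 1 -1 50 0 0 0; 0.8 1 -1 54 0 0 0; 0.8 1 -1 54 0 0 0; 0 1 -1 54 0 0 0; 0 1 -1 54 0 0 0; 0 1 -1 54 0 0 0; 0 1 -1 54 0 0 0' 20; python3 -m pendant '0 0 0 0 0 0 0; 0 0 0 -10 0 0 0; 0 0 0 -50 0 0 0; 0 0 0 -100 0 0 0; 0 0 0 -130 0 0 0; 0 0 0 -130 0 0 0'; python3 go.py 493.1 -102.5 140 -96.3
```

```text
t: 13.7
tcp_pos: [418.5, -351.2, 7.7]
tcp_rot: [0.001, 0.999, 0.034, 0.001]
ft_force: [-0.0, -0.9, 5.7]
width: 0.594
gripper_force: 20.0
t: 14.45
tcp_pos: [419.1, -351.0, 139.1]
tcp_rot: [0.001, 0.999, 0.034, 0.002]
ft_force: [0.2, -0.3, -2.8]
width: 0.597
gripper_force: 20.0
now [ 419.1 -351.   139.1] d [  90.7 -242.9   -1.3] rv [ 0.002 -0.004  0.178] w 0.597 q [ 0.7   0.57 -0.08  1.88  0.07  0.69 -0.92]
```

```bash
python3 -m pendant '0 10 -25 0 0 0 0.02; 0 26 -68 0 0 0 0.05; 0 44 -115 0 0 0 0.09; 0 62 -162 0 0 0 0.13; 0 78 -205 0 0 0 0.16; 0 87 -232 0 0 0 0.178; 0 91 -243 0 0 0 0.178; 0 91 -243 0 0 0 0.178'; python3 -m pendant '0 0 0 30 0 0 0; 0 0 0 70 0 0 0; 0 0 0 95 0 0 0; 0 0 0 102 0 0 0; 0 0 0 102 0 0 0; 0 0 0 102 0 0 0'; python3 go.py 493.1 -102.5 26 -96.3
```

```text
t: 15.45
tcp_pos: [491.6, -101.6, 136.1]
tcp_rot: [0.0, 0.999, -0.054, -0.001]
ft_force: [-0.7, -0.2, -3.1]
width: 0.592
gripper_force: 20.0
t: 16.2
tcp_pos: [493.0, -102.4, 35.9]
tcp_rot: [0.0, 0.998, -0.055, 0.001]
ft_force: [-0.1, 0.2, -1.8]
width: 0.597
gripper_force: 20.0
now [ 493.  -102.4   35.9] d [0.  0.1 9.9] rv [ 0.    -0.002 -0.001] w 0.597 q [ 0.15  0.7  -0.    2.06  0.    0.38 -1.54]
```

```bash
python3 -m pendant '0 0 0 4 0 0 0; 0 0 0 7 0 0 0; 0 0 0 9 0 0 0; 0 0 0 10 0 0 0; 0 0 0 10 0 0 0; 0 0 0 10.5 0 0 0; 0 0 0 10.5 0 0 0'; python3 go.py 493.1 -102.5 26 -96.3
```

```text
t: 17.08
tcp_pos: [492.3, -101.7, 25.7]
tcp_rot: [0.0, 0.998, -0.055, 0.0]
ft_force: [-2.8, 0.5, 11.8]
width: 0.593
gripper_force: 20.0
now [ 492.3 -101.7   25.7] d [ 0.8  0.7 -0.3] rv [ 0.    -0.001 -0.   ] w 0.593 q [ 0.15  0.71 -0.    2.06  0.01  0.36 -1.54]
```

```bash
python3 -m pendant '0 0 0 -0.5 0 0 0; 0.65 0 0 -0.5 0 0 0; 0.75 0 0 -0.5 0 0 0; 0.85 0 0 -0.5 0 0 0; 0.95 0 0 -0.5 0 0 0; 0.95 0 0 -10 0 0 0; 1 0 0 -60 0 0 0; 1 0 0 -120 0 0 0'; python3 go.py 568.5 -384.2 150 -96.3
```

```text
t: 18.08
tcp_pos: [491.5, -101.6, 145.6]
tcp_rot: [-0.0, 0.998, -0.055, -0.001]
ft_force: [1.7, 0.0, 0.1]
width: 1.0
gripper_force: 0.0
now [ 491.5 -101.6  145.6] d [107.7 272.4  -4.7] rv [-0.     0.002 -0.   ] w 1.0 q [ 0.15  0.51 -0.    1.99  0.    0.65 -1.53]
```

```bash
python3 -m pendant '1 10 50 -10 0 0 0; 1 30 105 -10 0 0 0; 1 55 165 -10 0 0 0; 1 80 220 -10 0 0 0; 1 100 260 -5 0 0 0; 1 108 273 -5 0 0 0; 1 108 273 -5 0 0 0; 1 108 273 -5 0 0 0'; python3 go.py 568.5 -384.2 9 -96.3; python3 - <<'E'
from h import *
im,_=env.snapshot("wrist"); cv2.imwrite("pics/w3.png",im[:,:,::-1])
E
```

```text
t: 19.08
tcp_pos: [569.5, -383.5, 149.7]
tcp_rot: [-0.001, 0.999, -0.055, -0.0]
ft_force: [0.3, 0.6, 0.3]
width: 0.999
gripper_force: 0.0
now [ 569.5 -383.5  149.7] d [ -0.9   0.9 140.7] rv [-0.001  0.     0.001] w 0.999 q [ 0.56  0.74 -0.01  1.46  0.01  0.95 -1.13]
```

View pics/w3.png

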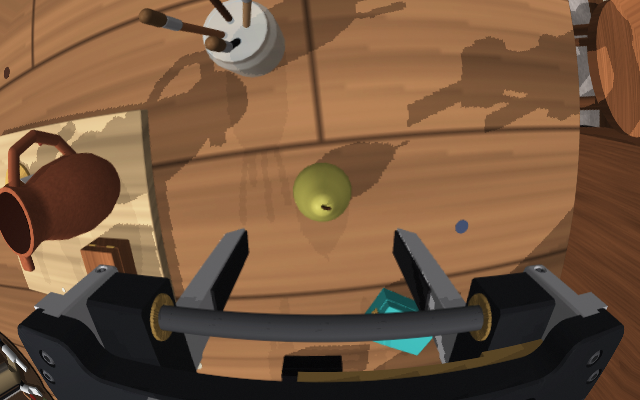

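The pear at (322,193) is centred between the fingertips, and the box is on the board at (110,255). I descend and grip with 15 N.

```bash
python3 -m pendant '1 -1 1 45 0 0 0; 1 -1 1 95 0 0 0; 1 -1 1 130 0 0 0; 1 -1 1 141 0 0 0; 1 -1 1 141 0 0 0; 0 -1 1 141 0 0 0; 0 -1 1 141 0 0 0; 0 -1 1 141 0 0 0' 15; python3 -m pendant '0 0 0 0 0 0 0; 0 0 0 0 0 0 0; 0 0 0 0 0 0 0; 0 0 0 -10 0 0 0; 0 0 0 -50 0 0 0; 0 0 0 -100 0 0 0; 0 0 0 -140 0 0 0; 0 0 0 -140 0 0 0'; python3 go.py 492.4 -102 150 -96.3
```

```text
t: 20.12
tcp_pos: [569.0, -386.2, 9.5]
tcp_rot: [0.0, 0.998, -0.055, 0.001]
ft_force: [-0.1, -0.3, -0.4]
width: 0.717
gripper_force: 0.0
t: 21.12
tcp_pos: [570.5, -387.7, 152.3]
tcp_rot: [0.002, 0.998, -0.055, 0.003]
ft_force: [-0.3, -0.0, -2.0]
width: 0.622
gripper_force: 15.0
now [ 570.5 -387.7  152.3] d [-109.2 -275.3    0.5] rv [ 0.004 -0.007 -0.001] w 0.622 q [ 0.56  0.74 -0.01  1.46  0.01  0.94 -1.13]
```

The pear is held. With the arm clear of the board, I measure where the box and bottle actually stand.

```bash
cat > chk.py <<'E'
from h import *
import sys
for n in("top","scene"):
    im,d=env.snapshot(n); W=cloud(n,im,d); cv2.imwrite(f"pics/{n}{sys.argv[1]}.png",im[:,:,::-1])
    p=pts(W,54,66,493,-102,56); 
    if len(p)>20: print(n,"box",len(p),rect(p),round(np.median(p[:,2]),1))
    for k,b,g,r in(("bottle cap",(150,164),(618,-18),30),("bottle body",(45,95),(618,-18),40),("jug",(60,86),(610,-115),58),("cand pan",(98,112),(625,79),30),("cup",(76,86),(525,90),45),("pear",(80,94),(493,-102),40),("pear top",(125,137),(493,-102),40)):
        p=pts(W,*b,*g,r)
        if len(p)>8: print(n,k,len(p),"mid",np.round((p.min(0)+p.max(0))/2,1),"circ",np.round(circ(p),1))
E
python3 chk.py 1
```

```text
top box 506 [ 492.5 -101.7   56.    85.4   83.5] 58.9
top bottle cap 60 mid [615.6 -17.2 157. ] circ [615.2 -17.2   8.8]
top bottle body 66 mid [601.9 -16.6  69.8] circ [616.  -17.3  25.9]
top jug 71 mid [ 615.3 -115.3   73.1] circ [ 612.  -115.8   45.6]
top cand pan 75 mid [625.2  79.6 105.4] circ [625.7  79.5  17.7]
scene box 483 [ 494.  -101.8   56.7   87.    82.9] 60.5
scene bottle cap 84 mid [616.5 -17.1 156.9] circ [617.4 -17.9   9.2]
scene bottle body 175 mid [621.7 -20.6  69.9] circ [616.3 -16.9  25.9]
scene jug 118 mid [ 623.2 -119.8   73.2] circ [ 610.3 -115.1   43.1]
scene cand pan 96 mid [625.8  79.  106.7] circ [625.5  79.5  17.3]
```

View pics/top1.png

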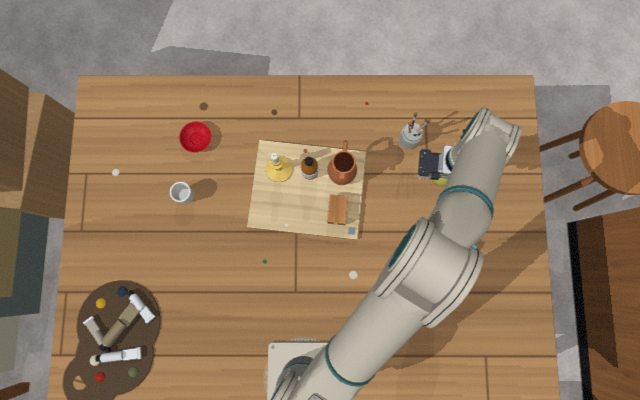

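The bottle (309,168) is within 2 mm of its target and the box (338,209) is straight. Next the pear.

```bash
python3 -m pendant '0 -10 -28 0 0 0 0; 0 -28 -75 0 0 0 0; 0 -48 -125 0 0 0 0; 0 -68 -175 0 0 0 0; 0 -87 -222 0 0 0 0; 0 -101 -256 0 0 0 0; 0 -109 -275 0 0 0 0; 0 -109 -275 0 0 0 0'; python3 -m pendant '0 0 0 0 0 0 0; 0 0 0 30 0 0 0; 0 0 0 60 0 0 0; 0 0 0 72 0 0 0; 0 0 0 74 0 0 0; 0 0 0 74 0 0 0; 0 0 0 74 0 0 0'; python3 go.py 492.8 -102 69.5 -96.3
```

```text
t: 22.22
tcp_pos: [488.8, -98.8, 147.0]
tcp_rot: [-0.0, 0.999, -0.053, -0.002]
ft_force: [0.3, -1.1, -2.2]
width: 0.62
gripper_force: 15.0
t: 23.1
tcp_pos: [491.2, -100.8, 75.3]
tcp_rot: [0.0, 0.998, -0.055, 0.001]
ft_force: [-0.4, -0.1, -1.5]
width: 0.625
gripper_force: 15.0
now [ 491.2 -100.8   75.3] d [1.7 1.  5.8] rv [ 0.    -0.002 -0.   ] w 0.625 q [ 0.15  0.62 -0.    2.05  0.    0.47 -1.54]
```

```bash
python3 -m pendant '0 2 1 2 0 0 0; 0 2 1 3 0 0 0; 0 2 1 4 0 0 0; 0 2 1 5 0 0 0; 0 2 1 5 0 0 0; 0 2 1 5 0 0 0'; python3 go.py 492.8 -102 69.5 -96.3
```

```text
t: 23.85
tcp_pos: [492.3, -101.7, 69.4]
tcp_rot: [0.0, 0.998, -0.055, -0.0]
ft_force: [0.4, 0.4, -1.7]
width: 0.621
gripper_force: 15.0
now [ 492.3 -101.7   69.4] d [ 0.5  0.2 -0.1] rv [ 0.  0. -0.] w 0.621 q [ 0.15  0.63 -0.    2.04  0.    0.46 -1.53]
```

Not yet in contact, since the weight is still on the gripper. I lower it in half-millimetre steps.

```bash
for i in 1 2; do python3 -m pendant '0 0 0 0.5 0 0 0; 0 0 0 0.5 0 0 0; 0 0 0 0.5 0 0 0' | egrep 'tcp_pos|ft'; done
```

```text
tcp_pos: [492.4, -101.8, 69.0]
ft_force: [-0.7, 0.1, -1.9]
tcp_pos: [492.4, -101.8, 68.9]
ft_force: [-1.9, -0.2, 4.6]
```

Contact. I release symmetrically and go up.

```bash
python3 -m pendant '0 0 0 -0.3 0 0 0; 0.66 0 0 -0.3 0 0 0; 0.75 0 0 -0.3 0 0 0; 0.85 0 0 -0.3 0 0 0; 1 0 0 -0.3 0 0 0; 1 0 0 -0.3 0 0 0; 1 0 0 -30 0 0 0; 1 0 0 -80 0 0 0'; python3 -m pendant '1 0 0 -60 0 0 0; 1 0 0 -110 0 0 0; 1 0 0 -110 0 0 0'; python3 go.py 544.8 370.6 260 -96.3
```

```text
t: 25.6
tcp_pos: [491.0, -101.5, 148.1]
tcp_rot: [-0.0, 0.998, -0.055, -0.002]
ft_force: [0.1, -1.2, 0.8]
width: 1.002
gripper_force: 0.0
t: 25.98
tcp_pos: [494.9, -102.2, 262.3]
tcp_rot: [0.0, 0.998, -0.055, 0.004]
ft_force: [-0.3, 0.1, -0.2]
width: 1.001
gripper_force: 0.0
now [ 494.9 -102.2  262.3] d [  -2.5 -475.5    2.1] rv [ 0.    -0.009 -0.   ] w 1.001 q [ 0.14  0.35  0.01  1.85 -0.    0.94 -1.53]
```

```bash
python3 -m pendant '1 0 -55 0 0 0 0; 1 0 -115 0 0 0 0; 1 0 -175 0 0 0 0; 1 0 -235 0 0 0 0; 1 -1 -295 0 0 0 0; 1 -1 -355 0 0 0 0; 1 -2 -415 40 0 0 0; 1 -2 -475 90 0 0 0';  python3 -m pendant '1 0 0 30 0 0 0; 1 0 0 30 0 0 0; 1 0 0 30 0 0 0; 1 0 0 30 0 0 0'; python3 go.py 544.8 370.6 22 -96.3; python3 - <<'E'
from h import *
im,_=env.snapshot("wrist"); cv2.imwrite("pics/w4.png",im[:,:,::-1])
E
python3 chk.py 2
```

```text
t: 26.98
tcp_pos: [540.1, 353.1, 182.5]
tcp_rot: [0.0, 0.999, -0.055, -0.0]
ft_force: [-0.1, -0.2, 0.0]
width: 0.999
gripper_force: 0.0
t: 27.48
tcp_pos: [541.6, 350.9, 156.0]
tcp_rot: [-0.001, 0.998, -0.056, 0.001]
ft_force: [0.2, -1.1, 0.6]
width: 1.0
gripper_force: 0.0
now [541.6 350.9 156. ] d [  0.6 -19.8 134. ] rv [-0.002 -0.002 -0.002] w 1.0 q [-0.58  0.67 -0.07  1.58  0.06  0.89 -2.35]
top box 199 [ 492.9 -101.7   56.    84.    83.5] 59.4
top bottle cap 61 mid [614.3 -17.2 156.3] circ [615.1 -17.3   8.8]
top bottle body 67 mid [601.7 -16.6  70. ] circ [615.7 -17.3  25.8]
top jug 67 mid [ 594.5 -115.1   73.2] circ [ 609.8 -115.4   43.9]
top cand pan 75 mid [624.1  79.6 105.2] circ [625.5  79.5  17.5]
top pear 29 mid [ 490.2 -102.2   88.9] circ [ 492.1 -101.9   28.9]
top pear top 70 mid [ 490.3 -100.9  131. ] circ [ 491.4 -101.1   10.3]
scene box 152 [ 493.8 -101.    56.6   85.1   83.7] 60.4
scene bottle cap 82 mid [617.  -17.3 156.8] circ [617.3 -17.8   9.1]
scene bottle body 174 mid [622.3 -20.7  70. ] circ [616.6 -17.4  25.5]
scene jug 121 mid [ 623.8 -116.9   73.5] circ [ 610.7 -115.4   42.8]
scene cand pan 90 mid [625.7  79.2 106.4] circ [626.1  79.4  17.3]
scene pear 52 mid [ 504.3 -102.4   87.2] circ [ 491.8 -101.3   28.4]
scene pear top 74 mid [ 492.9 -101.6  131.1] circ [ 494.4 -101.9   10.3]
```

View pics/w4.png

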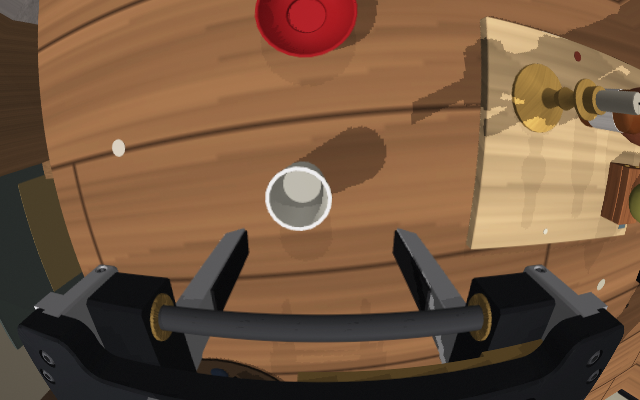

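The pear stands on the middle of the lid. The cup rim at (298,199) is about 20 mm left of centre, as computed. I shift and then descend.

```bash
python3 -m pendant '1 0 -20 0 0 0 0; 1 0 -20 20 0 0 0; 1 0 -20 40 0 0 0; 1 0 -20 40 0 0 0; 1 0 -20 40 0 0 0'; python3 go.py 544.8 370.6 25 -96.3
```

```text
t: 28.25
tcp_pos: [543.3, 371.3, 115.4]
tcp_rot: [-0.0, 0.998, -0.055, 0.001]
ft_force: [0.0, -0.5, 0.8]
width: 1.0
gripper_force: 0.0
now [543.3 371.3 115.4] d [ 1.5  0.7 90.4] rv [-0.001 -0.001 -0.001] w 1.0 q [-0.6   0.74 -0.07  1.58  0.06  0.83 -2.37]
```

```bash
python3 -m pendant '1 1 0 45 0 0 0; 1 1 0 80 0 0 0; 1 1 0 90 0 0 0; 1 1 0 90 0 0 0; 0 1 0 90 0 0 0; 0 1 0 90 0 0 0; 0 1 0 90 0 0 0; 0 1 0 90 0 0 0' 15; python3 -m pendant '0 0 0 0 0 0 0; 0 0 0 0 0 0 0; 0 0 0 0 0 0 0'; python3 go.py 544.8 370.6 25 -96.3;  python3 -m pendant '0 0 0 -10 0 0 0; 0 0 0 -50 0 0 0; 0 0 0 -90 0 0 0; 0 0 0 -100 0 0 0; 0 0 0 -100 0 0 0'; python3 go.py 525.1 90.2 125 -96.3
```

```text
t: 29.25
tcp_pos: [544.0, 371.5, 24.9]
tcp_rot: [-0.0, 0.998, -0.055, 0.0]
ft_force: [0.3, -0.5, 2.8]
width: 0.651
gripper_force: 15.0
t: 29.62
tcp_pos: [544.0, 371.4, 24.9]
tcp_rot: [-0.0, 0.998, -0.055, 0.0]
ft_force: [0.0, 0.4, 5.4]
width: 0.65
gripper_force: 15.0
now [544.  371.4  24.9] d [ 0.9  0.8 -0.1] rv [-0.001 -0.001 -0.   ] w 0.65 q [-0.61  0.86 -0.06  1.62  0.07  0.66 -2.38]
t: 30.25
tcp_pos: [543.4, 370.6, 124.0]
tcp_rot: [0.0, 0.998, -0.055, -0.0]
ft_force: [-0.4, -0.7, -1.2]
width: 0.653
gripper_force: 15.0
now [543.4 370.6 124. ] d [ 12.7 280.7  -0.8] rv [ 0.  0. -0.] w 0.653 q [-0.6   0.73 -0.07  1.57  0.06  0.85 -2.37]
```

```bash
python3 -m pendant '0 1 28 0 0 0 0; 0 3 75 0 0 0 0; 0 5 125 0 0 0 0; 0 7 175 0 0 0 0; 0 9 222 0 0 0 0; 0 11 258 0 0 0 0; 0 12 280 0 0 0 0; 0 12 280 0 0 0 0'; python3 -m pendant '0 0 0 0 0 0 0; 0 0 0 30 0 0 0; 0 0 0 60 0 0 0; 0 0 0 72 0 0 0; 0 0 0 72 0 0 0; 0 0 0 72 0 0 0'; python3 go.py 524.4 90.2 43 -96.3
```

```text
t: 31.25
tcp_pos: [523.3, 88.9, 122.7]
tcp_rot: [0.001, 0.998, -0.057, -0.002]
ft_force: [-0.2, 0.4, -0.3]
width: 0.654
gripper_force: 15.0
t: 32.0
tcp_pos: [525.6, 91.9, 53.2]
tcp_rot: [-0.0, 0.998, -0.055, 0.001]
ft_force: [0.6, 0.6, -1.4]
width: 0.654
gripper_force: 15.0
now [525.6  91.9  53.2] d [-1.   1.9 10.2] rv [-0.001 -0.002  0.   ] w 0.654 q [-0.17  0.69 -0.08  1.97  0.11  0.48 -2.01]
```

```bash
python3 -m pendant '0 -1 2 4 0 0 0; 0 -1 2 7 0 0 0; 0 -1 2 9 0 0 0; 0 -1 2 10 0 0 0; 0 -1 2 10 0 0 0; 0 -1 2 10 0 0 0'; python3 -m pendant '0 0 0 0.5 0 0 0; 0 0 0 0.5 0 0 0; 0 0 0 0.5 0 0 0'
```

```text
t: 32.75
tcp_pos: [523.7, 89.4, 42.9]
tcp_rot: [0.0, 0.998, -0.055, 0.0]
ft_force: [-1.4, -0.4, 5.8]
width: 0.65
gripper_force: 15.0
t: 33.12
tcp_pos: [523.7, 89.4, 42.8]
tcp_rot: [0.0, 0.998, -0.055, 0.0]
ft_force: [-2.2, -1.1, 8.9]
width: 0.654
gripper_force: 15.0
```

In contact. I release, go up and move away to check.

```bash
python3 -m pendant '0 0 0 -0.6 0 0 0; 0.7 0 0 -0.6 0 0 0; 0.8 0 0 -0.6 0 0 0; 0.9 0 0 -0.6 0 0 0; 1 0 0 -0.6 0 0 0; 1 0 0 -0.6 0 0 0; 1 0 0 -30 0 0 0; 1 0 0 -80 0 0 0'; python3 -m pendant '1 0 0 -60 0 0 0; 1 0 0 -120 0 0 0; 1 0 -60 -150 0 0 0; 1 0 -120 -150 0 0 0; 1 0 -180 -150 0 0 0; 1 0 -240 -150 0 0 0; 1 0 -240 -150 0 0 0'; python3 chk.py 3
```

```text
t: 34.12
tcp_pos: [522.2, 89.1, 121.4]
tcp_rot: [0.001, 0.998, -0.055, -0.002]
ft_force: [0.8, -0.2, 0.8]
width: 0.997
gripper_force: 0.0
t: 35.0
tcp_pos: [547.8, 334.6, 270.9]
tcp_rot: [-0.002, 0.999, -0.051, -0.001]
ft_force: [-0.1, -0.3, 0.4]
width: 0.999
gripper_force: 0.0
top box 198 [ 492.  -101.7   55.9   85.1   83.7] 59.4
top bottle cap 60 mid [615.2 -17.2 156.4] circ [615.2 -17.2   8.8]
top bottle body 67 mid [601.8 -16.6  70.8] circ [616.  -17.3  26. ]
top jug 70 mid [ 592.2 -115.    73. ] circ [ 609.5 -115.3   43.7]
top cand pan 77 mid [625.3  79.7 105.6] circ [625.7  79.6  17.7]
top cup 90 mid [523.9  89.1  81.2] circ [523.4  88.8  28.6]
top pear 30 mid [ 490.2 -102.1   88.2] circ [ 492.4 -101.8   28.9]
top pear top 71 mid [ 490.4 -102.3  130.6] circ [ 491.6 -101.3   10.7]
scene box 150 [ 493.3 -101.1   56.6   87.9   83.4] 60.4
scene bottle cap 82 mid [617.2 -17.4 157.2] circ [616.9 -17.5   9.3]
scene bottle body 172 mid [621.8 -21.1  69.9] circ [616.4 -17.1  25.7]
scene jug 128 mid [ 623.8 -116.7   73.4] circ [ 610.7 -115.2   42.8]
scene cand pan 94 mid [625.5  79.1 105.9] circ [625.7  79.6  17.3]
scene cup 127 mid [526.1  90.2  81. ] circ [524.8  89.1  28.6]
scene pear 50 mid [ 504.7 -104.6   87.1] circ [ 493.2 -101.7   27.6]
scene pear top 84 mid [ 494.2 -102.4  130.9] circ [ 494.5 -102.4   10.7]
```

View pics/scene3.png

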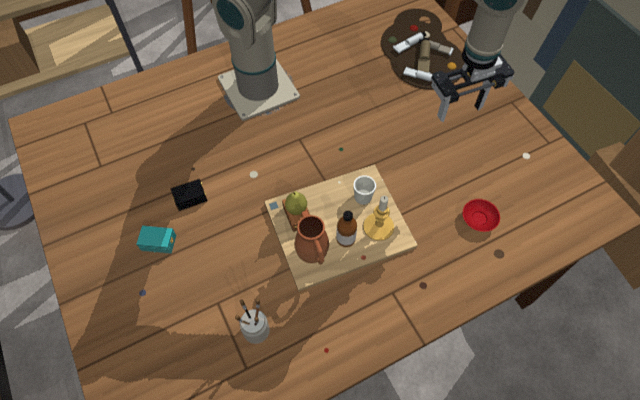

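All is in place: bottle (346,229), box and pear (296,205), cup (364,190). The jug and candlestick are unmoved, and the dish and brush jar are untouched.

```bash
python3 -m pendant '1 0 0 0 0 0 0; 1 0 0 0 0 0 0' | head -1; python3 -c "
from station import env
print(env.hand_in())"
```

```text
t: 35.35
the job is handed in; nothing more can be done
None
```

I handed the job in at about 35 s: by the last camera check the bottle, box, pear and cup are within about 2 mm of where I aimed them, and the jug, candlestick, dish and brush jar were not disturbed.

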